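Change the sharpening stone in the spring-clip stand

ROBOT

A 6-joint arm with a two-finger parallel gripper is mounted at the origin on a cart in front of the work surface, level with it; the furniture and walls round the work are solid. World frame = base frame: x ahead of the robot, y to its left, z up, the work surface at z = 0. Lengths are in mm, angles in rad, forces in N, time in s.
With the tool pointing down it reaches from about 400 to 825 mm from the base axis. Payload 7 kg.
Tool frame: the origin (TCP) lies between the finger pads; the fingertips stand 11 mm ahead of it and the grasp point (between the pads) lies 8 mm behind it (tips_ahead is the z of the fingertips in the tool frame, in mm); z points along the fingers, y is the line along which they close (so a half turn about z gives the same grasp; the last joint's range is limited). The gripper opens to 85 mm and grips with 20 to 120 N. Pads are 22 mm wide; open, the fingers measure 114 mm over their backs; the gripper's body (76 mm by 85 mm) begins 54 mm behind the grasp point. The pads swing forward as they close: fully open they stand 13 mm farther back than shut.
Start: joints at [1.556, 0.359, 0.012, 0, -1.224, -0.288], TCP at [201.29, 644.265, 242.302] pointing down, gripper open.
Joint ranges: [-3.07, 3.07], [-1.43, 2.12], [-1.02, 1.25], [-3.03, 1.67], [-3.05, -0], [-3.03, 3.03]. Speed limits (rad/s): [2.39, 2.39, 3.01, 3.14, 3.14, 3.14].

INTERFACE

Orientations are given as [roll, pitch, yaw] about the fixed x, y, z axes, in that order (R = Rz(yaw) Ry(pitch) Rx(roll)).
In Python, from rig import goto, move_l, move_joints, command_gripper, wait, inverse_kinematics, read_camera, camera_model, IKError, finish_job, boxes_of, cut_out, spot_point, read_time_s, read_joint_pos, read_joint_velocities, read_joint_torque, read_position, read_ee_rot, read_contact_force, read_moment, read_finger_gap, read_gripper_force, tips_ahead gives the robot as it stands. The module is installed in compiled form; this text tells all that it offers. Calls block until the motion is done:
- goto(position, orientation): joint-space move of the TCP to a pose.
- move_l(position, attitude=None, speed=150): straight line of the TCP; attitude=None keeps the orientation; speed is the mean speed in mm/s.
- move_joints(angles): joint-space move.
- command_gripper(opening, strength=None): finger opening in mm; strength is the grip in N (None keeps the last); returns when the fingers have stopped.
- wait(seconds).
- inverse_kinematics(position, orientation): joint angles nearest the present ones, or None.
- read_camera(name): name is "scene" or "side" or "wrist"; returns (picture, depth): 384x512x3 uint8, red, green, blue; 384x512 float32, mm along the optical axis (not along the pixel's ray), 0 where there is no reading.
- camera_model(name): a dict with "fov_y" (degrees; the focal length in pixels is half the picture's height over the tangent of half this angle, whatever the lens; pixels are square), "cx", "cy" (the principal point, pixels), "R" (3x3) and "t" (3): a world point X has camera coordinates R X + t; the wrist camera has in their place "hand_eye" (4x4, takes a point from camera to tool coordinates, whose origin is the TCP and whose axes are the flange's). Camera axes: x right, y down, z forward; pixel columns grow to the right and rows downward; lengths in mm; the calibration is good to about 2 mm. A picture is of the moment at which its call begins: read the wrist's pose just before it. camera_model takes no time and is no camera call.
A pose or a line that the arm cannot do raises IKError and nothing moves.
- finish_job(): hands the job in; it is judged then, once.
Trained networks look in the newest picture that a camera, given by its name, has taken for a name from the list of things; names that differ only in an ending like _2 or _b are one class to them, and where a whole thing is asked for, a point or a joint stands for the part that bears it (a point fixed in the world has none). Each returns a list of dicts, best first, with "p" (0 to 1); they miss things now and then, are a little off and sometimes report something else, mostly with a low value. They report only what shows in the picture. A call takes as long as a camera call.
- boxes_of(camera, thing): "xyz" ([x, y, z] in mm, in the coordinates of the camera as it stood for that picture, good to about 4 mm: the middle of the surface that is visible of it).
- cut_out(camera, thing): "mask" (384x512 bool, what is visible of it).
- spot_point(camera, thing): "xyz" ([x, y, z] in mm, in the coordinates of the camera as it stood for that picture, good to about 4 mm: a listed point, or the origin of a listed thing).
Readings, each from a call of its own:
- read_time_s(): time.
- read_joint_pos(): joint angles.
- read_joint_velocities(): joint speeds.
- read_joint_torque(): joint torques, N m.
- read_position(): TCP position.
- read_ee_rot(): TCP orientation.
- read_contact_force(): force on the tool from outside, world axes, zero at the start.
- read_moment(): the same for the moment, N m.
- read_finger_gap(): finger opening in mm.
- read_gripper_force(): force on a finger pad.
Only numpy, scipy, OpenCV 4.12 (cv2) and the standard library are available. Lean on these libraries where they do the work, as an engineer would, in place of code of your own. Each camera call takes 0.05 s, during which the arm holds its last target. There are 200 camera calls.

TASK

The thin stone is still clipped in the sloping sharpening stand, but the coarse thick one is needed to start on the kitchen knives: pull the thin stone out of the spring clips and lay it fully down in the empty wooden case, then lift the thick stone out of its case and press it square into the stand until both clips have snapped over its ends and it lies flat on the bed. Both stones end with the abrasive face up. The stones are brittle, so set them down and never drop them, and leave the other things on the worktop where they are.

Things in the scene. Friction and masses are not known exactly. Their poses are not given: they have to be found in the camera images.
- thin_stone: Thin sharpening stone (mm): grey abrasive block 144x48x10 on a silver plate 172x48x16, 26 thick in all, about 340 g. Origin: centre of the plate's underside; x length, y width, z up. Plate ends bevelled below (half-length 79 at the underside, 86 at 9 up) and above (80.5 at 16 up) to spread the clips both ways. Grip across the width at mid length. At first clipped in the stand.
- thick_stone: Thick sharpening stone (mm): grey abrasive block 144x48x24 on a silver plate 172x48x16, 40 thick in all, about 500 g. Origin: centre of the plate's underside; x length, y width, z up. Plate ends bevelled below (half-length 79 at the underside, 86 at 9 up) and above (80.5 at 16 up) to spread the clips both ways. Grip across the width at mid length. At first in case_full.
- bed: Sloping bed, 224x80 mm, of the fixed wooden stand. Origin: centre of its upper face, 82 above the worktop; x up the slope (28 degrees; low end towards the robot), y across (level), z square to the bed. A seated stone's origin and axes coincide with these, or are turned half round about z. Cheeks 9.5 high, 53-71 from the middle, guide the plate with 2 of play; the middle is clear for fingers.
- clip_high (a joint): Spring clip, high end of the bed (mm): 30 wide bent steel leaf with a rounded nose. Value in rad: 0 closed with no stone, 0.06 to 0.15 snapped over a stone's end, about 0.25 while an end forces past. 0.40 N m/rad, nose 27 from the hinge. Passing both clips takes 10-18 N of push or pull square to the bed. Reaches 28 above the bed, 79 to 97 from its middle; nose 15 above the bed.
- clip_low (a joint): Spring clip, low end of the bed (mm): 30 wide bent steel leaf with a rounded nose. Value in rad: 0 closed with no stone, 0.06 to 0.15 snapped over a stone's end, about 0.25 while an end forces past. 0.40 N m/rad, nose 27 from the hinge. Passing both clips takes 10-18 N of push or pull square to the bed. The same as the high one.
- case_full: Fixed wooden case (mm) 214x88x24 with a recess 176x52 (2 of play round a stone), 16 deep, floor 8 above the worktop, upper edges chamfered 3-4. Side walls cut away over 64 at mid length, down to the recess floor, for the fingers. Origin: centre of the underside; x length, z up. A stone fully down has its origin 8 above this one, axes parallel. Holds the thick stone at first.
- case_empty: Fixed wooden case (mm) 214x88x24 with a recess 176x52 (2 of play round a stone), 16 deep, floor 8 above the worktop, upper edges chamfered 3-4. Side walls cut away over 64 at mid length, down to the recess floor, for the fingers. Origin: centre of the underside; x length, z up. A stone fully down has its origin 8 above this one, axes parallel. Empty at first.
- salt_mill: bystander: filled glass shaker with a grey top, 44 mm wide, 90 mm tall; origin at its foot
- pepper_mill: bystander: the other glass shaker with a grey top, 44 mm wide, 90 mm tall; origin at its foot
- tin_tea: bystander: printed food tin, 75 mm wide, 110 mm tall; origin at its foot
- jar_rice: bystander: squat glass jar with a yellow lid, 64 mm wide, 82 mm tall; origin at its foot
- lemon: bystander: lemon, 71 x 53 x 51 mm; origin at its underside
- sugar_bowl: bystander: white footed bowl with two ears, 78 x 116 x 56 mm; origin at its foot
- kettle: bystander, fixed: black jug kettle on its base at the back, 160 mm wide with a handle, 237 mm tall with the base; origin at its foot, 16 mm above the worktop

How it is judged:
By the outcome, as a careful person would: the job done as asked, in the order asked, and still so for the second after the job is handed in, with the robot touching nothing.
It also fails if it takes over 64 s, if anything falls off the work surface, if the arm or the gripper's body presses on something with over 40 N, if the wrist force passes 120 N, or if a joint passes its speed limit or range.

## Working session

There is one attempt and no reset: what is moved stays moved. The work goes in short steps, each a Python script; the robot and the scene stay as the last script left them, time stands still between calls to the robot, and variables do not carry over. Pictures are saved under pics/ and viewed, at most 10 in all, crops included, and the job is handed in when it is done.

```bash
mkdir -p pics; cat > h.py <<'E'
import numpy as np, cv2
from rig import *
from scipy.spatial.transform import Rotation as Ro
def w2c(name,pose=None):
    m=camera_model(name)
    if 'R' in m:
        R=np.array(m['R']);t=np.array(m['t']); return R.T,-R.T@t,m
    p,r=pose; T=np.array(m['hand_eye']); A=Ro.from_euler('xyz',r).as_matrix()
    return A@T[:3,:3],A@T[:3,3]+np.array(p),m
def cloud(name,depth,pose=None):
    R,t,m=w2c(name,pose); f=192/np.tan(np.radians(m['fov_y'])/2)
    v,u=np.mgrid[:384,:512]
    P=np.dstack([(u-m['cx'])/f*depth,(v-m['cy'])/f*depth,depth])
    return P@R.T+t
E
python3 - <<'E'
from h import *
print(read_time_s(),read_position(),read_ee_rot(),tips_ahead() if callable(tips_ahead) else tips_ahead)
for c in ['scene','side','wrist']:
    pose=(read_position(),read_ee_rot())
    im,d=read_camera(c)
    cv2.imwrite(f'pics/{c}0.png',im[:,:,::-1]); np.savez(f'{c}0.npz',im=im,d=d,p=pose[0],r=pose[1])
    R,t,m=w2c(c,pose)
    print(c,m['fov_y'],m['cx'],m['cy'],t.round())
    for th in ['thin_stone','thick_stone','bed','case_full','case_empty']:
        s=[(round(o['p'],2),(R@np.array(o['xyz'])+t).round(1).tolist()) for o in spot_point(c,th)[:2]]
        print(th,s)
    if c!='wrist':
      for th in ['salt_mill','pepper_mill','tin_tea','jar_rice','lemon','sugar_bowl','kettle','clip_high','clip_low']:
        print(th,[(round(o['p'],2),(R@np.array(o['xyz'])+t).round().tolist()) for o in spot_point(c,th)[:2]])
a=[cv2.imread(f'pics/{c}0.png') for c in ['scene','side']]
E
```

```text
0.0 [201.13832125 643.83317886 241.35505705] [ 3.13990500e+00 -1.54733122e-04 -3.02883865e-01] 11.0
scene 47.46594342235204 258.81150169598226 194.22212820915212 [-172. -825.  747.]
thin_stone [(0.77, [452.5, 263.9, 79.3])]
thick_stone [(0.81, [528.0, -21.2, 4.1])]
bed [(0.89, [452.3, 266.2, 80.4])]
case_full [(0.57, [526.8, -23.1, -2.1]), (0.56, [692.5, 153.5, -0.3])]
case_empty [(0.57, [475.2, -268.5, -2.6])]
salt_mill [(0.49, [691.0, 153.0, -1.0])]
pepper_mill [(0.61, [690.0, -149.0, 1.0])]
tin_tea [(0.65, [716.0, -278.0, -0.0])]
jar_rice [(0.75, [700.0, 274.0, 3.0]), (0.56, [693.0, -148.0, 3.0])]
lemon [(0.53, [435.0, 144.0, 1.0])]
sugar_bowl [(0.63, [483.0, -145.0, -0.0])]
kettle [(0.63, [767.0, 21.0, 12.0])]Traceback (most recent call last):
  File "<stdin>", line 14, in <module>
ValueError: it knows: bed, case_empty, case_full, jar_rice, kettle, lemon, pepper_mill, salt_mill, sugar_bowl, thick_stone, thin_stone, tin_tea
```

View pics/scene0.png

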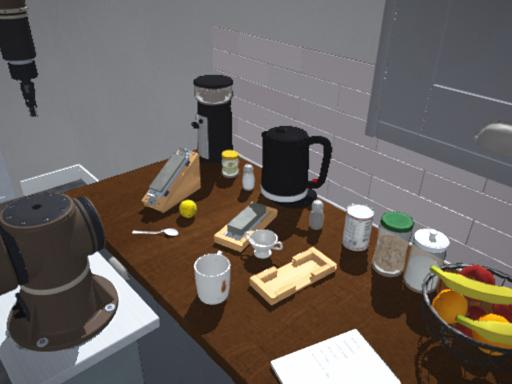

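The scene camera shows the stand with the thin stone at about (172,180), the full case at (247,225), the empty case at (293,275), the lemon at (188,208) and the sugar bowl at (264,243).

```bash
python3 - <<'E'
from h import *
print(np.array(camera_model('wrist')['hand_eye']).round(3),camera_model('wrist')['fov_y'])
S={}
for c in ['scene','side']:
    im,d=read_camera(c)
    cv2.imwrite(f'pics/{c}0.png',im[:,:,::-1]); np.savez(f'{c}0.npz',im=im,d=d)
    R,t,m=w2c(c); P=cloud(c,d); print(c,t.round())
    for th in ['thin_stone','thick_stone','bed','case_full','case_empty','lemon','sugar_bowl','salt_mill','pepper_mill']:
        s=[(round(o['p'],2),(R@np.array(o['xyz'])+t).round(1).tolist()) for o in spot_point(c,th)[:2]] if c=='side' else ''
        k=cut_out(c,th)
        if not k: print(th,s,'no mask'); continue
        M=k[0]['mask']&(d>0); Q=P[cv2.erode(M.astype(np.uint8),np.ones((3,3)))>0]
        if len(Q)<10: print(th,s,len(Q)); continue
        z=Q[:,2]
        if 'case' in th: Q=Q[(z>15)&(z<30)]
        rect=cv2.minAreaRect(Q[:,:2].astype(np.float32)) if len(Q)>5 else None
        print(th,s,round(k[0]['p'],2),len(Q),'z',np.percentile(z,[2,50,98]).round(),'rect',[np.round(x,1) for x in rect] if rect else '')
E
```

```text
[[ 0.00000e+00 -9.51000e-01 -3.08000e-01  7.99500e+01]
 [ 1.00000e+00  0.00000e+00  1.00000e-03  8.01000e-01]
 [-1.00000e-03 -3.08000e-01  9.51000e-01 -1.31087e+02]
 [ 0.00000e+00  0.00000e+00  0.00000e+00  1.00000e+00]] 70.83442933488374
scene [-172. -825.  747.]
thin_stone  0.93 607 z [ 60.  98. 135.] rect [array([443.9, 257.5]), array([141.8,  47.9]), np.float64(16.3)]
thick_stone  0.79 701 z [19. 46. 51.] rect [array([530. , -26.6]), array([174.1,  47. ]), np.float64(17.1)]
bed  0.89 419 z [ 29.  60. 143.] rect [array([452.1, 260.5]), array([197.9,  78.1]), np.float64(17.1)]
case_full  0.62 277 z [ 6. 21. 26.] rect [array([524.2, -27.8]), array([214.2,  86.1]), np.float64(18.2)]
case_empty  0.8 823 z [ 5. 11. 25.] rect [array([ 468.9, -269.2]), array([ 86.2, 207. ]), np.float64(84.2)]
lemon  0.7 155 z [21. 38. 51.] rect [array([424.2, 132.3]), array([36.5, 40.5]), np.float64(26.8)]
sugar_bowl  0.83 453 z [ 4. 35. 52.] rect [array([ 473.8, -129.8]), array([79.2, 94. ]), np.float64(29.0)]
salt_mill  0.59 170 z [ 8. 43. 87.] rect [array([675.3, 143.3]), array([18.4, 31. ]), np.float
[... 725 characters left out ...]
mpty [(0.79, [476.9, -264.3, 1.5])] 0.57 314 z [ 7. 17. 28.] rect [array([ 478.2, -258.8]), array([ 86.5, 205.7]), np.float64(84.8)]
lemon [(0.69, [483.5, -139.0, -1.1]), (0.52, [436.9, 144.2, -1.3])] 0.58 83 z [40. 49. 53.] rect [array([433.7, 149.7]), array([22.9, 39.9]), np.float64(67.9)]
sugar_bowl [(0.85, [483.8, -140.9, 0.7])] 0.75 239 z [11. 39. 54.] rect [array([ 487.2, -139. ]), array([80.8, 63.5]), np.float64(77.7)]
salt_mill [(0.68, [687.7, 152.7, 2.9])] 0.92 321 z [ 7. 51. 89.] rect [array([687.7, 166.1]), array([33.9, 25.9]), np.float64(28.8)]
pepper_mill [(0.54, [692.8, -148.6, -2.3])] 0.68 178 z [12. 51. 89.] rect [array([ 689.6, -135.4]), array([27.9, 21.9]), np.float64(1.4)]
```

View pics/side0.png

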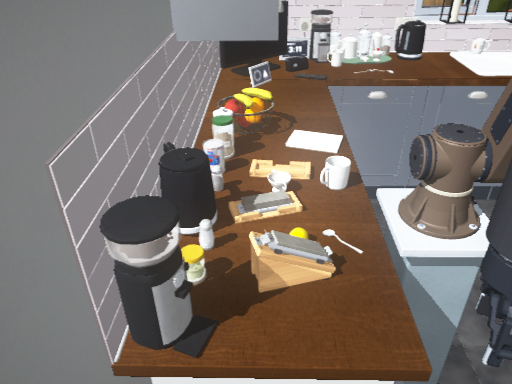

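The side view agrees. It shows the stone in the stand at (295,245), the thick stone at (265,203) and the empty case at (280,170). Next I'll take wrist views for precise poses.

```bash
cat >> h.py <<'E'
S28=np.radians(28)
def frame(yaw,slope=0): return Ro.from_euler('ZY',[yaw,-slope])
def tool(yaw,slope=0): return frame(yaw,slope)*Ro.from_euler('x',np.pi)
def eul(r): return r.as_euler('xyz').tolist()
def view(tag,things):
    wait(0.25)
    pose=(read_position(),read_ee_rot()); im,d=read_camera('wrist')
    cv2.imwrite(f'pics/{tag}.png',im[:,:,::-1]); P=cloud('wrist',d,pose); ms={}
    R,t,_=w2c('wrist',pose)
    for th in things:
        k=cut_out('wrist',th); s=spot_point('wrist',th)
        print(tag,th,[round(o['p'],2) for o in k],[(round(o['p'],2),(R@np.array(o['xyz'])+t).round(1).tolist()) for o in s[:2]])
        if k: ms[th]=k[0]['mask']&(d>0)
    np.savez(tag+'.npz',im=im,d=d,P=P,p=pose[0],r=pose[1],**ms)
    return P,ms
E
python3 - <<'E'
from h import *
F=tool(np.radians(17),S28); B=np.array([453,264,81.])
pb=B+frame(np.radians(17),S28).apply([0,0,150])
q=inverse_kinematics(pb,eul(F)); print(q)
q2=inverse_kinematics(B+frame(np.radians(17),S28).apply([0,0,13]),eul(F)); print(q2)
print(read_time_s())
goto(pb,eul(F)); view('w_bed',['thin_stone','bed'])
print(read_time_s())
goto([527,-23,180],eul(tool(np.radians(17)))); view('w_full',['thick_stone','case_full'])
goto([475,-266,180],eul(tool(np.radians(-5.5)))); view('w_empty',['case_empty'])
print(read_time_s(),read_joint_pos())
ims=[cv2.resize(cv2.imread(f'pics/{t}.png'),(400,300)) for t in ['w_bed','w_full','w_empty']]
cv2.imwrite('pics/mosaic.png',np.vstack([np.hstack(ims[:2]),np.hstack([ims[2],ims[2]*0])]))
E
```

```text
None
None
2.1Traceback (most recent call last):
  File "<stdin>", line 7, in <module>
rig.IKError: the arm cannot take that pose within its joint ranges
```

```bash
python3 - <<'E'
from h import *
B=np.array([453,264,81.])
for dz in [10,13,150]:
  for s in [0,14,20,24,28]:
    for flip in [0,np.pi]:
      sl=np.radians(s)
      q=inverse_kinematics(B+frame(np.radians(17),S28).apply([0,0,dz]),eul(tool(np.radians(17),sl)*Ro.from_euler('z',flip)))
      print(dz,s,flip>0,None if q is None else np.round(q,2))
for p,y in [([527,-23,18],17),([475,-266,18],-5.5)]:
  for flip in [0,np.pi]:
    for z in [18,180]:
      p[2]=z;q=inverse_kinematics(p,eul(tool(np.radians(y))*Ro.from_euler('z',flip)))
      print(p,flip>0,None if q is None else np.round(q,2))
E
```

```text
10 0 False [ 0.91  0.26 -0.52  0.   -0.79  0.96]
10 0 True [ 0.91  0.26 -0.52 -0.   -0.79 -2.18]
10 14 False [ 0.99  0.15 -0.87  0.41 -0.4   0.51]
10 14 True [ 0.99  0.15 -0.87  0.41 -0.4  -2.63]
10 20 False None
10 20 True None
10 24 False None
10 24 True None
10 28 False None
10 28 True None
13 0 False [ 0.91  0.26 -0.52  0.   -0.79  0.96]
13 0 True [ 0.91  0.26 -0.52 -0.   -0.79 -2.18]
13 14 False [ 1.    0.14 -0.86  0.4  -0.41  0.51]
13 14 True [ 1.    0.14 -0.86  0.4  -0.41 -2.63]
13 20 False None
13 20 True None
13 24 False None
13 24 True None
13 28 False None
13 28 True None
150 0 False [ 1.    0.01 -0.49  0.   -1.07  0.87]
150 0 True [ 1.    0.01 -0.49 -0.   -1.07 -2.27]
150 14 False [ 1.15 -0.14 -0.76  0.25 -0.81  0.56]
150 14 True [ 1.15 -0.14 -0.76  0.25 -0.81 -2.58]
150 20 False [ 1.2  -0.2  -0.89  0.43 -0.7   0.36]
150 20 True [ 1.2  -0.2  -0.89  0.43 -0.7  -2.78]
150 24 False [ 1.22 -0.23 -0.98  0.57 -0.64  0.21]
150 24 True [ 1.22 -0.23 -0.98  0.57 -0.64 -2.93]
150 28 False None
150 28 True None
[527, -23, 18] False [ 0.33  0.38 -0.57  0.   -0.62  1.54]
[527, -23, 180] False [ 0.33  0.17 -0.4   0.   -1.    1.54]
[527, -23, 18] True [ 0.33  0.38 -0.57 -0.   -0.62 -1.6 ]
[527, -23, 180] True [ 0.33  0.17 -0.4  -0.   -1.   -1.6 ]
[475, -266, 18] False [-0.15  0.4  -0.53  0.   -0.64  1.63]
[475, -266, 180] False [-0.15  0.2  -0.37  0.   -1.01  1.63]
[475, -266, 18] True [-0.15  0.4  -0.53  0.   -0.64 -1.52]
[475, -266, 180] True [-0.15  0.2  -0.37  0.   -1.01 -1.52]
```

```bash
python3 - <<'E'
from h import *
B=np.array([453,264,81.]); y=np.radians(17)
f=lambda q: None if q is None else np.round(q,2)
for dz in [13,20,30,60,90]:
  for s in [12,16,18]:
    print(dz,s,f(inverse_kinematics(B+frame(y,S28).apply([0,0,dz]),eul(tool(y,np.radians(s))))))
for p,a in [([527,-23,20],17),([475,-266,20],-5.5)]:
  for z in [20,150]:
    p[2]=z;print(p,f(inverse_kinematics(p,eul(tool(np.radians(a),np.radians(-16))))))
goto(B+frame(y,S28).apply([0,0,140]),eul(tool(y,np.radians(16)))); view('w_bed',['thin_stone','bed'])
print(read_time_s())
goto([527,-23,180],eul(tool(y))); view('w_full',['thick_stone','case_full'])
goto([475,-266,180],eul(tool(np.radians(-5.5)))); view('w_empty',['case_empty'])
print(read_time_s(),read_joint_pos())
ims=[cv2.resize(cv2.imread(f'pics/{t}.png'),(400,300)) for t in ['w_bed','w_full','w_empty']]
cv2.imwrite('pics/mosaic.png',np.vstack([np.hstack(ims[:2]),np.hstack([ims[2],ims[2]*0])]))
for t,th in [('w_bed','thin_stone'),('w_full','thick_stone'),('w_full','case_full'),('w_empty','case_empty')]:
    D=np.load(t+'.npz')
    if th not in D: continue
    Q=D['P'][cv2.erode(D[th].astype(np.uint8),np.ones((5,5)))>0]
    if t=='w_bed':
        L=frame(y,S28).inv().apply(Q-B); h=np.histogram(L[:,2],np.arange(-5,40,1)); print(dict(zip(h[1],h[0])))
        T=L[(L[:,2]>21)&(L[:,2]<32)]
    else:
        h=np.histogram(Q[:,2],np.arange(0,60,2)); print(dict(zip(h[1],h[0])))
        T=Q[(Q[:,2]>42)] if 'stone' in th else Q[(Q[:,2]>19)&(Q[:,2]<30)]
    A=np.c_[T[:,:2],np.ones(len(T))]; c,*_=np.linalg.lstsq(A,T[:,2],rcond=None)
    print(th,len(T),'plane',c.round(4),'medz',np.median(T[:,2]).round(1),[np.round(v,1) for v in cv2.minAreaRect(T[:,:2].astype(np.float32))])
E
```

```text
13 12 [ 0.99  0.15 -0.8   0.3  -0.47  0.62]
13 16 [ 0.98  0.12 -0.93  0.55 -0.34  0.38]
13 18 [ 0.93  0.11 -1.01  0.77 -0.27  0.2 ]
20 12 [ 1.    0.14 -0.8   0.29 -0.49  0.62]
20 16 [ 1.    0.11 -0.93  0.52 -0.36  0.4 ]
20 18 [ 0.96  0.09 -1.    0.71 -0.29  0.24]
30 12 [ 1.01  0.12 -0.79  0.28 -0.52  0.62]
30 16 [ 1.01  0.09 -0.91  0.49 -0.4   0.42]
30 18 [ 0.99  0.07 -0.98  0.65 -0.33  0.28]
60 12 [ 1.04  0.06 -0.78  0.25 -0.6   0.63]
60 16 [ 1.05  0.02 -0.88  0.41 -0.49  0.47]
60 18 [ 1.05  0.01 -0.94  0.52 -0.44  0.36]
90 12 [ 1.06 -0.   -0.76  0.23 -0.68  0.63]
90 16 [ 1.09 -0.04 -0.86  0.36 -0.59  0.49]
90 18 [ 1.1  -0.06 -0.91  0.45 -0.54  0.4 ]
[527, -23, 20] [ 0.32  0.51 -0.36 -0.01 -0.98  1.55]
[527, -23, 150] [ 0.32  0.36 -0.24 -0.01 -1.25  1.55]
[475, -266, 20] [-0.14  0.53 -0.33  0.02 -0.99  1.61]
[475, -266, 150] [-0.14  0.38 -0.22  0.01 -1.25  1.61]
w_bed thin_stone [0.82] [(0.6, [450.6, 257.5, 84.1]), (0.28, [532.4, -23.4, -1.0])]
w_bed bed [0.83] []
4.225
w_full thick_stone [0.56] [(0.7, [527.9, -26.2, 5.1]), (0.16, [693.3, -151.2, -2.3])]
w_full case_full [0.7, 0.62]
[... 3601 characters left out ...]
.int64(81), np.int64(18): np.int64(203), np.int64(20): np.int64(696), np.int64(22): np.int64(3142), np.int64(24): np.int64(736), np.int64(26): np.int64(1), np.int64(28): np.int64(0), np.int64(30): np.int64(0), np.int64(32): np.int64(0), np.int64(34): np.int64(0), np.int64(36): np.int64(0), np.int64(38): np.int64(0), np.int64(40): np.int64(0), np.int64(42): np.int64(0), np.int64(44): np.int64(0), np.int64(46): np.int64(0), np.int64(48): np.int64(0), np.int64(50): np.int64(0), np.int64(52): np.int64(0), np.int64(54): np.int64(0), np.int64(56): np.int64(0)}
case_empty 4728 plane [ 1.00000e-03 -8.00000e-04  2.22067e+01] medz 23.2 [array([ 477.6, -268. ]), array([ 84.7, 210.4]), np.float64(85.1)]
```

View pics/mosaic.png

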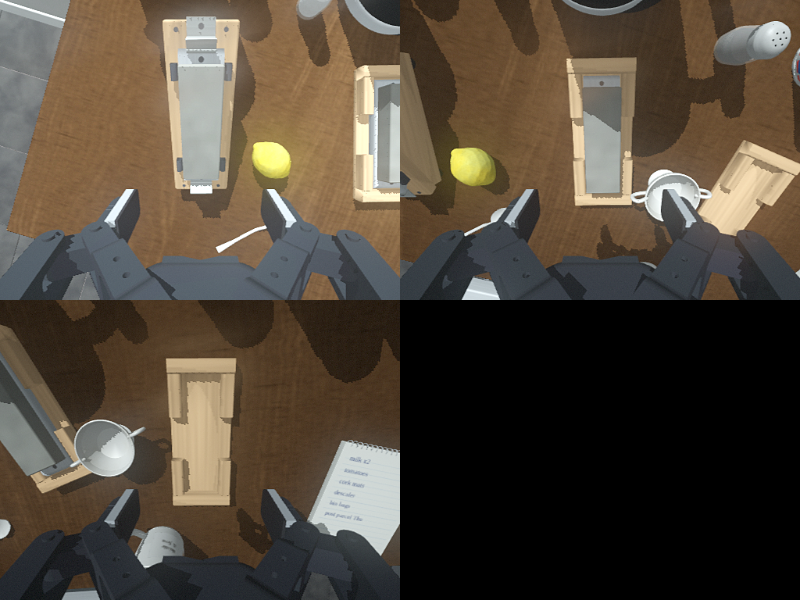

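The mosaic shows three views: the stone clipped in the bed (top left, 200,110), the thick stone in its case (top right, 603,130) and the empty case (200,430). Plane fits match the stated heights. Next I'll grasp and pull the thin stone, with the tool 12° off the bed normal because the arm can't reach the full 28°.

```bash
cat >> h.py <<'E'
YB=np.radians(16.9); BED=np.array([454.9,262.6,81.9]); FB=frame(YB,S28); TB=eul(tool(YB,np.radians(16)))
REL=np.radians(-12)
YF=np.radians(17.9); FULL=np.array([530.6,-25.7,8.]); TF=eul(tool(YF,REL))
YE=np.radians(-4.9); EMP=np.array([477.6,-268.,8.]); TE=eul(tool(YE,REL))
def bed(x,y,z): return BED+FB.apply([x,y,z])
def st(s=''): print(s,'t',round(read_time_s(),2),'gap',round(read_finger_gap(),1),'gf',np.round(read_gripper_force(),1),'F',np.round(read_contact_force(),1),'M',np.round(read_moment(),2),'p',np.round(read_position(),1),flush=True)
E
python3 - <<'E'
from h import *
command_gripper(64,30); 
goto(bed(0,0,120),TB); st('above')
move_l(bed(0,0,40)); st()
move_l(bed(0,0,17),speed=60); st('down')
command_gripper(46,90); st('grip'); print(tips_ahead() if callable(tips_ahead) else tips_ahead)
F=np.array(read_contact_force()); print(FB.inv().apply(F))
E
```

```text
above t 9.48 gap 64.2 gf 0.0 F [ 0.3  0.5 -0.1] M [-0.27  0.89 -0.03] p [401.3 245.9 187.8]
 t 10.17 gap 63.7 gf 0.0 F [-0.1  0.7  0.5] M [-0.25  0.83  0.04] p [437.2 256.7 117.3]
down t 10.7 gap 64.1 gf 0.0 F [ 0.7 -0.6 -0. ] M [-0.26  0.91 -0.  ] p [447.3 260.2  97.2]
grip t 11.0 gap 46.6 gf 50.2 F [-5.8  0.9  6.3] M [0.24 2.42 0.31] p [447.3 261.3  97.9]
11.0
[-1.73871057  2.52711307  8.01656681]
```

```bash
python3 - <<'E'
from h import *
wait(0.2); st()
for z in [22,28,38]:
    move_l(bed(0,0,z),speed=50); st(z)
move_l(bed(0,0,110)); st('up')
im,d=read_camera('side'); cv2.imwrite('pics/side1.png',cv2.resize(im[150:320,180:400],(660,510))[:,:,::-1])
E
```

```text
t 11.2 gap 46.8 gf 50.2 F [-6.7  0.9  5.7] M [0.28 2.34 0.31] p [447.3 261.3  97.9]
22 t 11.45 gap 47.0 gf 52.4 F [ 11.8   4.  -19.1] M [ 0.32 -1.57  0.05] p [444.8 259.6 101. ]
28 t 11.72 gap 47.2 gf 56.7 F [-7.6 -3.4 10. ] M [-1.21  2.34  0.09] p [442.3 258.6 107.5]
38 t 12.07 gap 46.7 gf 54.9 F [ 0.4  0.1 -2.4] M [-0.31  1.07  0.01] p [437.7 257.7 115.8]
up t 12.7 gap 47.1 gf 54.9 F [ 0.2 -1.  -2.4] M [-0.31  1.14 -0.04] p [405.4 247.5 178.5]
```

View pics/side1.png

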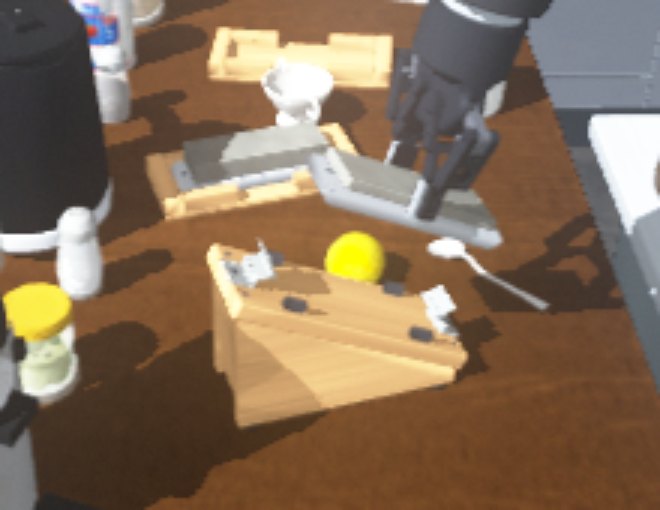

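The crop shows the thin stone free and held in the gripper at (415,195), and the stand empty with both clips visible. Next I'll measure how the stone sits in the hand while carrying it over the empty case.

```bash
cat >> h.py <<'E'
def inhand(tag,thing,thick):
    """stone top in tool frame -> pitch about tool y, centre of block in tool coords"""
    P,ms=view(tag,[thing]); D=np.load(tag+'.npz'); T=Ro.from_euler('xyz',D['r'])
    L=T.inv().apply(P.reshape(-1,3)-D['p']).reshape(P.shape)
    m=ms[thing] if thing in ms else np.ones(P.shape[:2],bool)
    Q=L[cv2.erode(m.astype(np.uint8),np.ones((3,3)))>0]; Q=Q[np.abs(Q[:,1])<20]
    c=np.median(Q[:,2]); c=np.array([0,0,c])
    for _ in range(8):
        r=Q[:,2]-(Q[:,:2]@c[:2]+c[2]); G=Q[np.abs(r)<(6 if _<4 else 2)]
        c,*_r=np.linalg.lstsq(np.c_[G[:,:2],np.ones(len(G))],G[:,2],rcond=None)
    print('plane z=%.4f x %+.4f y %+.2f'%tuple(c),'pitch deg',np.degrees(np.arctan(c[0])).round(2),'n',len(G),'x range',np.percentile(G[:,0],[.5,99.5]).round(1),'y',np.percentile(G[:,1],[1,99]).round(1))
    return c,G
E
python3 - <<'E'
from h import *
goto(EMP+[0,0,130],TE); st('over'); inhand('hand1','thin_stone',26)
E
```

```text
over t 14.64 gap 47.1 gf 54.8 F [-0.1  0.7 -2.9] M [-0.03 -0.91 -0.06] p [ 478.  -267.3  138.1]
hand1 thin_stone [0.87] [(0.95, [474.1, -272.3, 122.3])]
plane z=-0.2099 x -0.0010 y -8.26 pitch deg -11.85 n 15489 x range [-52.   68.2] y [-19.6  19.6]
```

View pics/hand1.png

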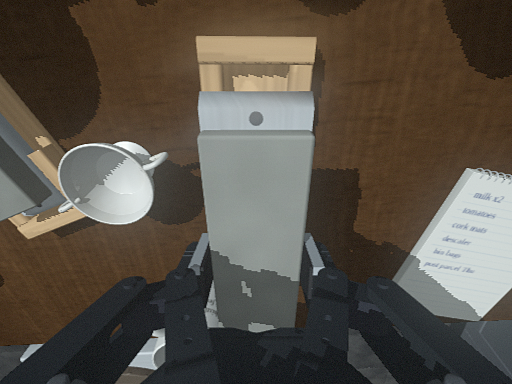

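The stone fills the view at (255,220), level above the case, with the case end visible at (255,55). The measured pitch is as expected. I'll check lateral centring and then lower it.

```bash
python3 - <<'E'
from h import *
D=np.load('hand1.npz'); L=Ro.from_euler('xyz',D['r']).inv().apply(D['P'].reshape(-1,3)-D['p']); L=L[D['thin_stone'].ravel()]
L=L[np.abs(L[:,2]+0.21*L[:,0]+8.26)<1.5]
for a in [20,40,60]:
    y=L[np.abs(L[:,0]-a)<5][:,1]; print(a,np.percentile(y,[1,99]).round(1))
for z,s in [(60,120),(38,80)]:
    move_l(EMP+[0,0,z],speed=s); st(z)
for z in [30,26,23,21,19]:
    move_l(EMP+[0,0,z],speed=40); st(z)
    if abs(read_contact_force()[2]+2.9)>8: break
E
```

```text
20 [-21.7  24.3]
40 [-21.8  24.2]
60 [-21.9  24.3]
60 t 15.78 gap 46.5 gf 54.8 F [-0.1  0.6 -3.2] M [-0.09 -0.91  0.04] p [ 478.1 -268.2   68.4]
38 t 16.2 gap 47.1 gf 54.8 F [ 0.6 -0.5 -3.5] M [-0.04 -0.89  0.02] p [ 477.4 -268.    45.8]
30 t 16.55 gap 46.8 gf 54.8 F [-0.3  0.1 -2.4] M [-0.08 -0.88 -0.  ] p [ 477.4 -268.    37.8]
26 t 16.8 gap 47.3 gf 54.8 F [-0.3  0.9 -3.7] M [ 0.31 -0.97 -0.21] p [ 477.5 -267.9   33.8]
23 t 17.05 gap 46.4 gf 54.8 F [ 0.4  1.5 -4. ] M [ 0.43 -1.03 -0.27] p [ 477.5 -267.9   30.7]
21 t 17.3 gap 46.8 gf 54.9 F [-0.4  1.6 -3.1] M [ 0.72 -0.96 -0.34] p [ 477.5 -267.9   28.9]
19 t 17.55 gap 46.6 gf 54.9 F [-0.5  2.6 -3.5] M [ 0.91 -0.92 -0.39] p [ 477.6 -267.9   26.9]
```

```bash
cat >> h.py <<'E'
EMP+=frame(YE).apply([0,1.1,0]); FULL+=frame(YF).apply([0,1.1,0]); BED+=FB.apply([0,1.1,0])
E
python3 - <<'E'
from h import *
move_l(EMP+[0,0,19],speed=30); st()
for z in [18,17.2,16.5]:
    move_l(EMP+[0,0,z],speed=20); st(z)
    if read_contact_force()[2]>4: break
command_gripper(64,30); wait(.1); st('open')
move_l(EMP+[0,0,120]); st()
goto(FULL+[0,0,130],TF); 
P,ms=view('w2',['case_empty','thin_stone'])
for c in ['scene']:
    im,d=read_camera(c); P=cloud(c,d); k=cut_out(c,'thin_stone'); R,t,_=w2c(c)
    print([(o['p'],R@np.array(o['xyz'])+t) for o in spot_point(c,'thin_stone')[:2]])
    Q=P[cv2.erode((k[0]['mask']&(d>0)).astype(np.uint8),np.ones((3,3)))>0]
    Q=Q[Q[:,2]>29]; print(len(Q),np.median(Q,0),np.linalg.lstsq(np.c_[Q[:,:2],np.ones(len(Q))],Q[:,2],rcond=None)[0])
    cv2.imwrite('pics/scene2.png',cv2.resize(im[160:320,140:350],(630,480))[:,:,::-1])
E
```

```text
t 17.8 gap 46.8 gf 54.8 F [ 0.6 -0.7 -2.8] M [-0.12 -0.94 -0.  ] p [ 477.8 -267.1   27.1]
18 t 18.05 gap 46.8 gf 54.8 F [ 0.1  0.2 -3.2] M [-0.11 -0.92 -0.01] p [ 477.6 -267.    25.9]
17.2 t 18.3 gap 47.1 gf 55.1 F [-0.6 -0.8 -0.7] M [-0.15 -0.75  0.  ] p [ 477.8 -267.    25.3]
16.5 t 18.55 gap 47.1 gf 55.8 F [-1.8  1.5  5.9] M [ 0.44  0.23 -0.15] p [ 477.8 -267.    25.3]
open t 18.96 gap 63.7 gf 0.0 F [ 0.2 -0.7  1.4] M [-0.06 -0.68  0.01] p [ 477.7 -266.9   24.4]
 t 19.8 gap 63.7 gf 0.0 F [ 0.  -0.5 -0. ] M [-0.11 -0.69 -0.  ] p [ 477.1 -266.7  127.2]
w2 case_empty [0.86, 0.48] [(0.66, [475.3, -267.4, 1.4])]
w2 thin_stone [0.57] [(0.85, [471.8, -272.1, 9.5])]
[(0.91, array([ 473.48485354, -263.88027375,    6.19680113])), (0.6, array([ 481.62154441, -141.75245394,    2.31094339]))]
632 [ 466.85556492 -270.30108319   33.60780486] [3.15816234e-03 1.78465562e-02 3.68137661e+01]
```

View pics/scene2.png

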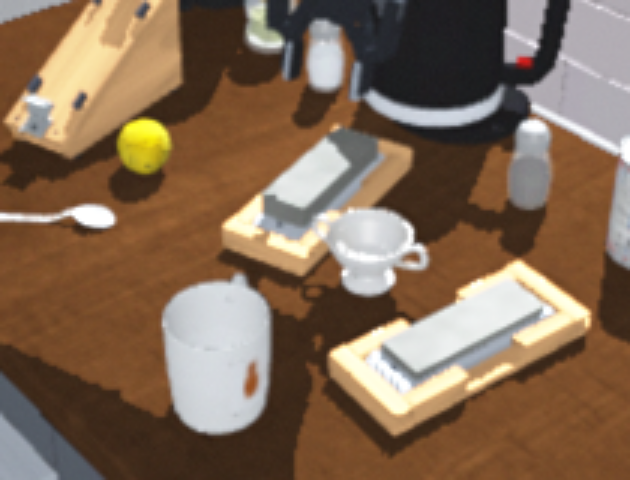

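The scene crop shows the thin stone fully down in its case at (465,325), with its top level at about z 34. The bowl and lemon haven't moved. The thick stone is next.

```bash
python3 - <<'E'
from h import *
move_l(FULL+[0,0,60]); move_l(FULL+[0,0,20],speed=80); st('down')
command_gripper(46,120); wait(.15); st('grip')
move_l(FULL+[0,0,32],speed=50); st('lift')
move_l(FULL+[0,0,130]); st('up')
goto(bed(0,0,120),TB); st('bed')
c,G=inhand('hand2','thick_stone',40)
D=np.load('hand2.npz'); L=Ro.from_euler('xyz',D['r']).inv().apply(D['P'].reshape(-1,3)-D['p']); L=L[D['thick_stone'].ravel()]
L=L[np.abs(L[:,2]-L[:,:2]@c[:2]-c[2])<1.5]
a=np.arctan(c[0]); X=L[:,0]*np.cos(a)+L[:,2]*np.sin(a)
print('x stone front',np.percentile(X[np.abs(L[:,1])<15],99.8),'normal height',-c[2]*np.cos(a))
for q in [20,40,60]: print(q,np.percentile(L[np.abs(L[:,0]-q)<5][:,1],[1,99]).round(1))
E
```

```text
down t 22.69 gap 64.1 gf 0.0 F [-0.2 -0.3  1.1] M [ 0.2  -0.58 -0.05] p [530.4 -24.7  28.1]
grip t 23.13 gap 46.9 gf 60.9 F [-0.5  1.7  6.4] M [ 0.69  0.03 -0.13] p [530.8 -24.4  28.7]
lift t 23.52 gap 47.0 gf 60.8 F [ 0.4  1.  -5. ] M [ 0.33 -1.01  0.02] p [530.2 -24.6  40.1]
up t 24.32 gap 47.2 gf 60.8 F [-0.8 -0.  -5.4] M [ 0.28 -1.02 -0.03] p [529.5 -24.7 137.1]
bed t 25.49 gap 47.2 gf 60.8 F [ 1.2  0.1 -5.7] M [-0.38  1.32 -0.01] p [400.8 246.8 187.4]
hand2 thick_stone [0.68] [(0.6, [410.4, 249.5, 167.1])]
plane z=-0.2100 x -0.0007 y -19.13 pitch deg -11.86 n 15980 x range [-39.2  64.5] y [-19.6  19.6]
x stone front 69.76616423927486 normal height 18.72128982721392
20 [-21.5  24.6]
40 [-21.5  24.5]
60 [-21.5  24.4]
```

View pics/hand2.png

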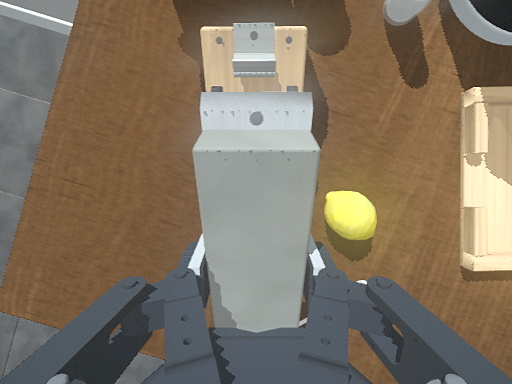

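The thick stone is held square over the stand, with the high clip visible at (255,50) and the lemon at (350,215). I'll compare its length offset with the first stone's.

```bash
python3 - <<'E'
from h import *
for f,th,c2,H in [('hand1','thin_stone',-8.26,26),('hand2','thick_stone',-19.13,40)]:
    D=np.load(f+'.npz'); L=Ro.from_euler('xyz',D['r']).inv().apply(D['P'].reshape(-1,3)-D['p']).reshape(-1,3)
    a=np.arctan(-.21); X=L[:,0]*np.cos(a)+L[:,2]*np.sin(a); Z=-(-L[:,0]*np.sin(a)+L[:,2]*np.cos(a)); Z=Z-(-c2*np.cos(a))+H
    ok=(np.abs(L[:,1]-1.3)<20)&(D['d'].ravel()>0)
    for z in ([H,15,12,9] if H==26 else [H,30,22,15,12,9]):
        x=X[ok&(np.abs(Z-z)<1)&(X<110)&(X>0)]
        print(f,'z',z,len(x),np.percentile(x,[50,90,99,99.8]).round(1) if len(x) else '')
E
```

```text
hand1 z 26 10868 [42.6 66.3 70.7 71.3]
hand1 z 15 1371 [77.5 81.3 82.2 82.7]
hand1 z 12 489 [83.2 84.3 85.1 85.5]
hand1 z 9 149 [84.9 85.3 85.3 85.3]
hand2 z 40 12116 [41.9 64.9 69.2 69.7]
hand2 z 30 170 [69.8 69.9 70.1 70.2]
hand2 z 22 140 [69.8 69.9 70.2 70.2]
hand2 z 15 1208 [76.  79.6 80.7 81. ]
hand2 z 12 472 [81.7 82.7 83.5 83.9]
hand2 z 9 116 [83.2 83.6 83.6 83.6]
```

```bash
python3 - <<'E'
from h import *
X=2.0
def s(z):
    st(z); print('   bed frame F',FB.inv().apply(read_contact_force()).round(1),'p',FB.inv().apply(np.array(read_position())-BED).round(1),flush=True)
move_l(bed(X,0,60),speed=120); s(60)
for z in [46,40,36,32,28,25,22,20,18]:
    move_l(bed(X,0,z),speed=50); s(z)
    f=FB.inv().apply(read_contact_force())
    if f[2]>35 or abs(f[0])>15 or abs(f[1])>15: break
E
```

```text
60 t 26.54 gap 47.3 gf 60.8 F [-0.4 -0.1 -5.4] M [-0.4   1.42 -0.01] p [429.4 255.9 136. ]
   bed frame F [-2.9  0.  -4.5] p [ 2.1 -0.1 60.1]
46 t 26.98 gap 47.4 gf 60.8 F [-0.1  0.2 -6. ] M [-0.42  1.34 -0.03] p [435.6 257.6 123.2]
   bed frame F [-2.9  0.2 -5.3] p [ 1.8 -0.3 45.8]
40 t 27.24 gap 47.0 gf 60.8 F [ 0.6 -0.4 -5. ] M [-0.46  1.38 -0.03] p [438.3 258.4 117.8]
   bed frame F [-2.  -0.5 -4.6] p [ 1.8 -0.2 39.8]
36 t 27.49 gap 46.8 gf 61.2 F [-1.2 -0.8 -4. ] M [-0.38  1.83  0.09] p [440.1 259.2 114.5]
   bed frame F [-3.1 -0.4 -2.9] p [ 1.9 -0.  35.9]
32 t 27.74 gap 47.2 gf 61.2 F [-2.4  0.8 -2.5] M [-0.12  1.95  0.2 ] p [442.  260.2 111.3]
   bed frame F [-3.   1.5 -1.3] p [ 2.3  0.3 32.1]
28 t 27.99 gap 46.7 gf 61.7 F [-1.2 -0.8 -3.7] M [-0.55  1.4   0.08] p [443.7 260.3 107.6]
   bed frame F [-3.  -0.4 -2.6] p [ 2.  -0.1 28.1]
25 t 28.24 gap 47.1 gf 61.5 F [ 12.7   3.1 -27.1] M [ 0.28 -0.94  0.01] p [444.7 260.2 103.5]
   bed frame F [ -1.2  -0.7 -30.1] p [ 0.9 -0.4 24. ]
22 t 28.49 gap 47.1 gf 62.9 F [  6.3   1.8 -16.8] M [0.09 0.15 0.11] p [446.3 260.9 101.4]
   bed frame F [ -2.1  -0.1 -17.9] p [ 1.4 -0.3 21.3]
20 t 28.74 gap 47.0 gf 67.5 F [-12.7  -4.    7.9] M [-1.02  4.1   0.3 ] p [446.9 261.  101.1]
   bed frame F [-8.1 -0.2 13.2] p [ 1.9 -0.3 20.7]
18 t 28.99 gap 47.4 gf 72.5 F [-32.   -9.   33.5] M [-2.17  8.35  0.3 ] p [447.6 261.1 100.7]
   bed frame F [-13.7   0.7  45.2] p [ 2.3 -0.4 20.1]
```

The forces show the ends snapping past the clips (z 25 to 22), then firm contact with the bed. I'll relax, release, back off and check.

```bash
python3 - <<'E'
from h import *
move_l(bed(2,0,20.8),speed=40); st()
command_gripper(66,30); wait(.1); st('open')
move_l(bed(2,0,60),speed=100); move_l(bed(0,0,140)); st('up')
P,ms=view('w3',['thick_stone','bed'])
Q=P[cv2.erode(ms['thick_stone'].astype(np.uint8),np.ones((5,5)))>0]; L=FB.inv().apply(Q-BED)
h=np.histogram(L[:,2],np.arange(8,46,2)); print(list(zip(h[1].tolist(),h[0].tolist())))
T=L[L[:,2]>36]; print(np.linalg.lstsq(np.c_[T[:,:2],np.ones(len(T))],T[:,2],rcond=None)[0].round(4),[np.round(v,1) for v in cv2.minAreaRect(T[:,:2].astype(np.float32))])
im,d=read_camera('side'); a=cv2.resize(im[210:300,230:350],(400,300),interpolation=cv2.INTER_CUBIC)
b=cv2.resize(np.load('w3.npz')['im'],(400,300)); im,d=read_camera('scene'); c=cv2.resize(im[130:310,130:370],(400,300))
cv2.imwrite('pics/fin.png',np.vstack([np.hstack([a,b]),np.hstack([c,c*0])])[:,:,::-1])
E
```

```text
t 29.24 gap 47.3 gf 66.4 F [ 1.9  1.  -7.8] M [-0.39  0.91  0.03] p [447.  261.4 101.3]
open t 29.67 gap 66.0 gf 0.0 F [-0.1  0.2  0.2] M [-0.25  0.83  0.03] p [447.1 261.6 101.4]
up t 30.89 gap 65.8 gf 0.0 F [-0.   0.7 -0.5] M [-0.26  0.84  0.02] p [391.6 244.4 204.7]
w3 thick_stone [0.65] [(0.83, [455.9, 263.0, 78.2])]
w3 bed [0.94] [(0.27, [532.1, -24.4, -3.0])]
[(8, 0), (10, 6), (12, 34), (14, 336), (16, 290), (18, 2), (20, 43), (22, 5), (24, 11), (26, 37), (28, 1), (30, 35), (32, 12), (34, 25), (36, 46), (38, 3759), (40, 3074), (42, 4)]
[-1.0000e-03  6.0000e-04  3.9918e+01] [array([ 0.8, -1.7]), array([ 44.4, 140.6]), np.float64(89.9)]
```

View pics/fin.png

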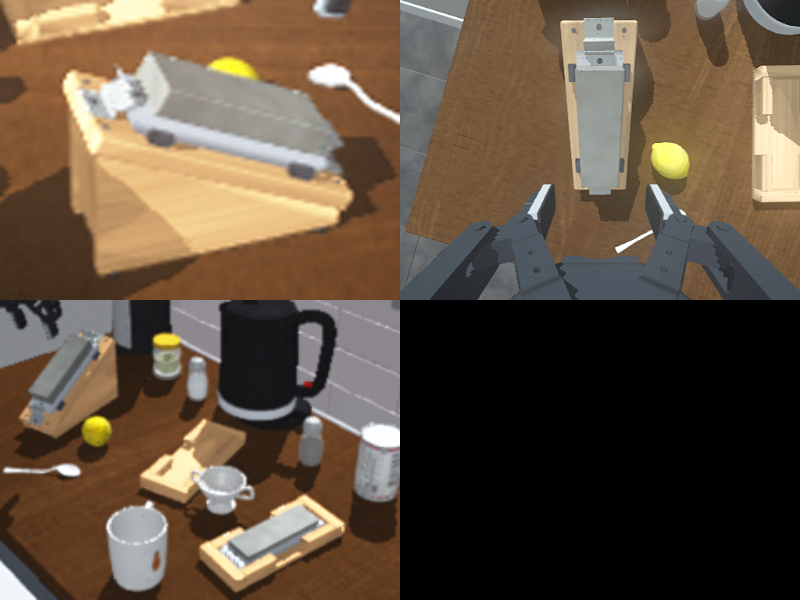

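The thick stone is flat on the bed with its top plane at 39.9 mm, no tilt, and both clips over its ends. The thin stone lies in its case, and the other things are where they were.

```bash
python3 -c "
from rig import *
print(finish_job())"
```

```text
the job is handed in; nothing more can be done
None
```

I handed in the job at about 31 s: the thin stone lies fully down in the formerly empty case, and the thick stone is pressed flat into the stand with both clips snapped over its ends.

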